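# Pack the petal jars into the workshop caddy

### The arm

A 6-joint arm with a two-finger parallel gripper is mounted at the origin on the work surface. World frame = base frame: x ahead of the robot, y to its left, z up, the work surface at z = 0. Lengths are in mm, angles in degrees, forces in N, time in s.
With the tool pointing down it reaches from about 300 to 850 mm from the base axis. Payload 4.2 kg.
Tool frame: the origin (TCP) lies at the very end of the fingers, on their centre line; the grasp point (between the pads) lies 19 mm behind it (env.grasp_offset is the distance from the TCP to the grasp point, in mm); z points along the fingers, y is the line along which they close (so a half turn about z gives the same grasp; the last joint's range is limited). The gripper opens to 91 mm and grips with 3 to 60 N. Pads are 32 mm wide; open, the fingers measure 118 mm over their backs; the gripper's body (76 mm by 178 mm) begins 60 mm behind the grasp point.
Start: joints at [62.281, 18.312, 89.639, -0, 72.044, -1.146], TCP at [257.231, 514.272, 213.976] pointing down, gripper open.
Joint ranges: [-177.97, 177.97], [-48.28, 115.42], [12.27, 149.76], [-77.06, 257.06], [2.81, 150.46], [-146.56, 146.56]. Speed limits (degrees/s): [147.25, 147.25, 180, 180, 180, 180].

### API

Orientations are given as [roll, pitch, yaw] about the fixed x, y, z axes, in that order (R = Rz(yaw) Ry(pitch) Rx(roll)).
In Python, from workcell import env gives the robot as it stands. The module is installed in compiled form; this text tells all that it offers.
- The arm moves only by the tool send_rows, never from a script. Its argument "motion" is a list of rows, each an object of numbers: "tx", "ty", "tz": the shift along the tool's x, y, z in units of 500 mm (1.0 is 500 mm); "rx", "ry", "rz": the turn, a rotation vector about the tool's x, y, z in units of 30 degrees (1.0 is 30 degrees); "gripper": the closure, from -1 (fully open) to 1 (shut). In form: [{"tx": .., "ty": .., "tz": .., "rx": .., "ry": .., "rz": .., "gripper": ..}, ...]. A call has 1 to 12 rows; each row shifts and turns the commanded pose from where the row before left it, along the tool's axes as they then stand; what a row does not reach is not made up. A row lasts 1/8 s, in which the tool goes at most 62.5 mm and 10.7 degrees, less where a joint would pass 70% of its speed; a pose out of reach is approached as far as the arm can. A call with a number of a shift or a turn outside -1 to 1 is refused whole. A call with a gripper value outside its range is refused whole. The fingers move at their own pace and stop on an object; "grip_force" is the grip in N (left out, the last holds). Time passes only in rows, so rows that do not move let the fingers close. It gives the time, the measured TCP pose, the force, the opening and the grip force at its end, in the units of the state.
- env.state(): the state, without advancing time (a new reading comes with each control period).
- env.grab_frame(name): name is "scene" or "top" or "wrist"; returns a dict with "frame" (420x560x3 uint8, red, green, blue), "vertical_fov" (degrees; the focal length in pixels is half the picture's height over the tangent of half this angle, whatever the lens; pixels are square), "cx", "cy" (the principal point, pixels), "rvec" (rotation vector, rad) and "tvec" (3), from world to camera coordinates, as OpenCV has them; the wrist camera has in their place "T_tool_cam" (4x4, takes a point from camera to tool coordinates, whose origin is the TCP and whose axes are the flange's). Camera axes: x right, y down, z forward; pixel columns grow to the right and rows downward; lengths in mm; the calibration is good to about 2 mm. A picture is of the moment at which its call begins: read the wrist's pose just before it. There is no depth.
- env.job_done(): hands the job in; it is judged then, once.
The state is a dict: "time_s": time; "qpos": joint angles; "qvel": joint speeds; "effort": joint torques, N m; "ee_pos": TCP position; "ee_rot": TCP orientation; "force": force on the tool from outside, world axes, zero at the start; "torque": the same for the moment, N m; "gripper_width": finger opening in mm; "gripper_force": force on a finger pad.
Only numpy, scipy, OpenCV 4.12 (cv2) and the standard library are available. Lean on these libraries where they do the work, as an engineer would, in place of code of your own. Each camera call takes 0.05 s, during which the arm holds its last target. There are 200 camera calls.

### The job

The herb workshop is over: pack the four silver-lidded jars into the wooden caddy, each set down gently and upright in the middle of the coaster that matches the colour of its contents and sticker. Leave the two black-lidded look-alikes standing where they are, and do not knock any jar over.

Things in the scene. Friction and masses are not known exactly. Their poses are not given: they have to be found in the camera images.
- jar_magenta: Closed straight glass jar, 48 mm diameter, 80 mm tall, 0.1-0.2 kg, SILVER lid (top 18 mm, same width) with a round magenta (pinkish red) sticker; magenta (pinkish red) contents show through the glass. Loose, upright on the table (z = 0), 30 mm or more free all round. Origin: centre of its underside, z up; yaw means nothing. Grip from above across its upper half, in any direction.
- jar_violet: Closed straight glass jar, 48 mm diameter, 80 mm tall, 0.1-0.2 kg, SILVER lid (top 18 mm, same width) with a round violet sticker; violet contents show through the glass. Loose, upright on the table (z = 0), 30 mm or more free all round. Origin: centre of its underside, z up; yaw means nothing. Grip from above across its upper half, in any direction.
- jar_orange: Closed straight glass jar, 48 mm diameter, 80 mm tall, 0.1-0.2 kg, SILVER lid (top 18 mm, same width) with a round orange sticker; orange contents show through the glass. Loose, upright on the table (z = 0), 30 mm or more free all round. Origin: centre of its underside, z up; yaw means nothing. Grip from above across its upper half, in any direction.
- jar_green: Closed straight glass jar, 48 mm diameter, 80 mm tall, 0.1-0.2 kg, SILVER lid (top 18 mm, same width) with a round dark green sticker; dark green contents show through the glass. Loose, upright on the table (z = 0), 30 mm or more free all round. Origin: centre of its underside, z up; yaw means nothing. Grip from above across its upper half, in any direction.
- blacklid_magenta: Look-alike that does not belong in the caddy: the same 48 x 80 mm glass jar with the same magenta (pinkish red) contents and sticker, but a BLACK lid. Loose, upright on the table. Origin at the centre of its underside, z up.
- blacklid_green: Look-alike that does not belong in the caddy: the same 48 x 80 mm glass jar with the same dark green contents and sticker, but a BLACK lid. Loose, upright on the table. Origin at the centre of its underside, z up.
- coaster_magenta: Magenta (pinkish red) round coaster, 64 mm across, 3 mm thick, fixed mid-cell in the caddy. Origin: centre of its underside, 5 mm above the table (its top: 8 mm); x, y parallel to the caddy's walls. Caddy: fixed open wooden box 200 x 200 mm, 2 x 2 cells 92 mm wide, centres 97.5 mm apart, walls and dividers 5 mm thick, tops 30 mm above the table; low wire loops stick out 22 mm on two sides.
- coaster_violet: Violet round coaster, 64 mm across, 3 mm thick, fixed mid-cell in the caddy. Origin: centre of its underside, 5 mm above the table (its top: 8 mm); x, y parallel to the caddy's walls. Caddy: fixed open wooden box 200 x 200 mm, 2 x 2 cells 92 mm wide, centres 97.5 mm apart, walls and dividers 5 mm thick, tops 30 mm above the table; low wire loops stick out 22 mm on two sides.
- coaster_orange: Orange round coaster, 64 mm across, 3 mm thick, fixed mid-cell in the caddy. Origin: centre of its underside, 5 mm above the table (its top: 8 mm); x, y parallel to the caddy's walls. Caddy: fixed open wooden box 200 x 200 mm, 2 x 2 cells 92 mm wide, centres 97.5 mm apart, walls and dividers 5 mm thick, tops 30 mm above the table; low wire loops stick out 22 mm on two sides.
- coaster_green: Dark green round coaster, 64 mm across, 3 mm thick, fixed mid-cell in the caddy. Origin: centre of its underside, 5 mm above the table (its top: 8 mm); x, y parallel to the caddy's walls. Caddy: fixed open wooden box 200 x 200 mm, 2 x 2 cells 92 mm wide, centres 97.5 mm apart, walls and dividers 5 mm thick, tops 30 mm above the table; low wire loops stick out 22 mm on two sides.
Mind the look-alikes: they are no part of the job. What is shaped like the coaster_green but white is not meant.

How it is judged (in metres and radians):
At the end, for the whole second after the job is handed in: Each of the four silver-lidded jars stands upright (within 0.1 rad) and at rest on the coaster of its own colour in the caddy, its centre within 12 mm of the coaster's centre; both black-lidded jars stand upright within 25 mm of where they started; all is released (horizontal distance between jar_magenta and coaster_magenta below 0.012 m and z of jar_magenta in the frame of coaster_magenta between 0 and 0.007 m and angle between each of jar_magenta, jar_violet, jar_orange, jar_green, blacklid_magenta, blacklid_green's own z axis and vertical below 0.1 rad and linear speed of each of jar_magenta, jar_violet, jar_orange, jar_green below 0.02 m/s and angular speed of each of jar_magenta, jar_violet, jar_orange, jar_green below 0.2 rad/s and horizontal distance between jar_violet and coaster_violet below 0.012 m and z of jar_violet in the frame of coaster_violet between 0 and 0.007 m and horizontal distance between jar_orange and coaster_orange below 0.012 m and z of jar_orange in the frame of coaster_orange between 0 and 0.007 m and horizontal distance between jar_green and coaster_green below 0.012 m and z of jar_green in the frame of coaster_green between 0 and 0.007 m and distance of each of blacklid_magenta, blacklid_green from where it was at the start of the episode below 0.025 m); the robot touches nothing.
It fails at once if a black-lidded jar is moved more than 25 mm from where it stood (distance of any of blacklid_magenta, blacklid_green from where it was at the start of the episode above 0.025 m).
It fails at once if a jar is tipped over (leans more than 50 degrees) (angle between any of jar_magenta, jar_violet, jar_orange, jar_green, blacklid_magenta, blacklid_green's own z axis and vertical above 0.87 rad).
It fails at once if a jar is dropped or slammed into its cell (faster than 0.7 m/s when within 30 mm sideways of its coaster's centre and lower than 40 mm) ((linear speed of jar_magenta above 0.7 m/s and horizontal distance between jar_magenta and coaster_magenta below 0.03 m and height (world z) of jar_magenta below 0.04 m) or (linear speed of jar_violet above 0.7 m/s and horizontal distance between jar_violet and coaster_violet below 0.03 m and height (world z) of jar_violet below 0.04 m) or (linear speed of jar_orange above 0.7 m/s and horizontal distance between jar_orange and coaster_orange below 0.03 m and height (world z) of jar_orange below 0.04 m) or (linear speed of jar_green above 0.7 m/s and horizontal distance between jar_green and coaster_green below 0.03 m and height (world z) of jar_green below 0.04 m)).
It also fails if it takes over 90 s, if anything falls off the work surface, if the arm or the gripper's body presses on something with over 40 N, if the wrist force passes 120 N, or if a joint passes its speed limit or range.

## Working session

There is one attempt and no reset: what is moved stays moved. The work goes in short steps, Python scripts to look and compute and a tool call to move; the robot and the scene stay as the last step left them, time stands still between calls to the robot, and variables do not carry over. Pictures are saved under pics/ and viewed, at most 14 in all, crops included, and the job is handed in when it is done.

Besides the shell and the picture viewer there is one more tool, called after "Request:" by a JSON object that holds its "method" and its "body", one argument or row to a line. send_rows: Moves the arm, as the interface text tells. Shifts and turns lie within -1 to 1; 1 stands for 500 mm of shift or 30 degrees of turn. Its arguments: {"type":"object","properties":{"motion":{"type":"array"},"grip_force":{"type":"number"}},"required":["motion"]}

```bash
mkdir -p pics; cat > h.py <<'E'
import numpy as np, cv2
from workcell import env
def grab(n):
    st=env.state(); f=env.grab_frame(n); return st,f
def save(f,p): cv2.imwrite(p,cv2.cvtColor(f["frame"],cv2.COLOR_RGB2BGR))
def pix2w(f,u,v,z):
    fr=f["frame"]; fl=fr.shape[0]/2/np.tan(np.radians(f["vertical_fov"])/2)
    R=cv2.Rodrigues(np.array(f["rvec"],float))[0]; t=np.array(f["tvec"],float).ravel()
    d=R.T@np.array([(u-f["cx"])/fl,(v-f["cy"])/fl,1]); c=-R.T@t
    return c+d*(z-c[2])/d[2]
E
python3 - <<'E'
from h import *
for n in("top","scene"):
    st,f=grab(n); save(f,f"pics/{n}0.png"); print({k:v for k,v in f.items() if k!="frame"})
s=env.state();print(s["ee_pos"],s["ee_rot"],s["force"],s["gripper_width"])
E
```

```text
{'vertical_fov': 56.370258473368146, 'cx': 281.9214463363826, 'cy': 209.47302362331922, 'rvec': array([ 2.07427922, -2.15497174,  0.2177896 ]), 'tvec': array([ 62.01142911, 543.44727594, 846.95657868])}
{'vertical_fov': 47.86467079243419, 'cx': 281.3211187698074, 'cy': 209.7092573600288, 'rvec': array([ 2.02908787,  1.48518296, -0.52721835]), 'tvec': array([-199.87289448, -380.99254183, 1586.56692683])}
[257.00192141 513.88114011 213.21027387] [-1.79910084e+02 -2.30701401e-03  1.53429234e+02] [ 0.06381868 -0.68421332 -0.2697933 ] 91.33295568666169
```

View pics/top0.png

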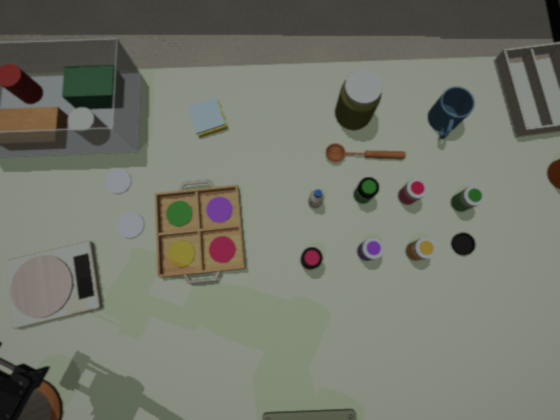

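View pics/scene0.png

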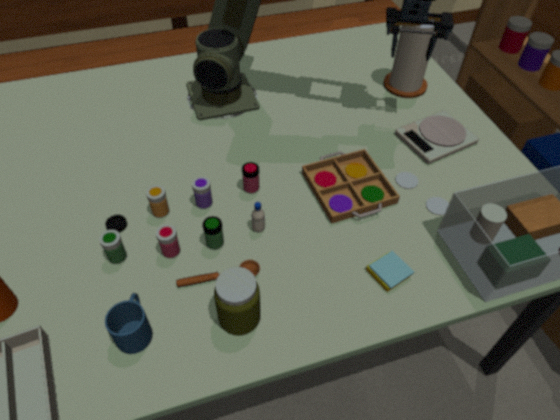

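The top view shows these jars:
- Silver lids: magenta (413,190), violet (372,248), orange (424,248) and green (472,198).
- Black lids, to be left alone: magenta (312,258) and green (368,188).

The caddy coasters are green (179,213), violet (219,209), orange (180,252) and magenta (222,249). The white discs at (118,181) and (131,225) are not meant. I'll measure these and make one enlarged crop.

```bash
cat > m.py <<'E'
from h import *
st,f=grab("top"); hsv=cv2.cvtColor(f["frame"],cv2.COLOR_RGB2HSV)
def blob(u,v,r,tol=8):
    h0=int(np.median(hsv[v-1:v+2,u-1:u+2,0])); 
    dh=np.abs((hsv[...,0].astype(int)-h0+90)%180-90)
    m=((dh<tol)&(hsv[...,1]>110)).astype(np.uint8)
    w=np.zeros_like(m); cv2.circle(w,(u,v),r,1,-1); n,l,s,c=cv2.connectedComponentsWithStats(m*w,connectivity=4)
    i=l[v,u]; return c[i],s[i,2:5]
for n,u,v,z,r in [("jm",416,188,80,9),("jv",374,247,80,9),("jo",426,247,80,9),("jg",475,195,80,9),("bm",312,258,80,9),("bg",369,186,80,9),("cm",222,249,8,20),("cv",219,209,8,20),("co",180,252,8,20),("cg",179,213,8,20)]:
    c,s=blob(u,v,r); print(n,c.round(1),s,pix2w(f,*c,z).round(1))
cv2.imwrite("pics/crop.png",cv2.cvtColor(cv2.resize(f["frame"][165:285,290:490],None,fx=4,fy=4,interpolation=cv2.INTER_CUBIC),cv2.COLOR_RGB2BGR))
E
python3 m.py
```

```text
jm [417.1 187.4] [ 13  12 125] [ 579.6 -266.4   80. ]
jv [373.2 247.7] [ 13  13 134] [ 447.2 -155.4   80. ]
jo [426.  247.3] [ 13  13 136] [ 443.7 -271.4   80. ]
jg [474.6 194.9] [ 12  11 108] [ 557.3 -393.9   80. ]
bm [311.8 257.4] [ 18  17 227] [431.1 -19.8  80. ]
bg [368.7 186.4] [ 17  16 208] [ 586.1 -157.1   80. ]
cm [221.7 249. ] [ 26  26 518] [464.7 187.8   8. ]
cv [218.9 209.1] [ 25  25 487] [561.9 193.8   8. ]
co [180.8 253.1] [ 29  28 627] [458.7 284.9   8. ]
cg [178.8 213.3] [ 25  24 470] [555.4 291.1   8. ]
```

View pics/crop.png

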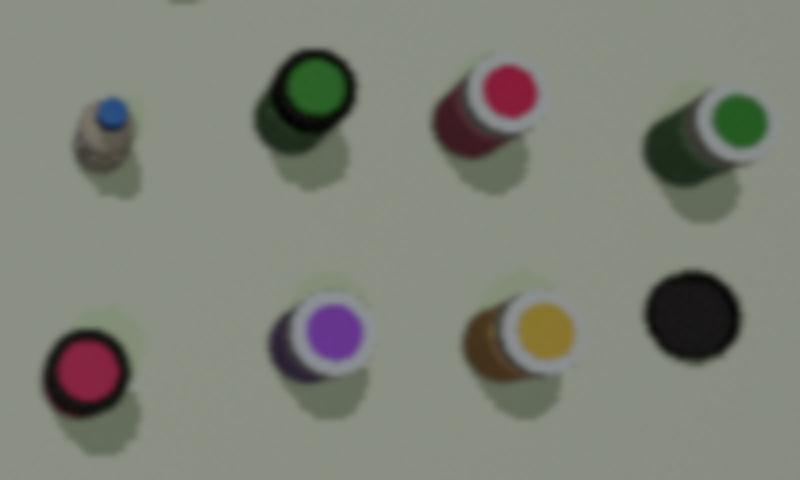

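The crop confirms it: the silver lids are the jars listed, and the black-lidded green and magenta jars stay. Coaster spacing measures 97.3–97.4 mm against the expected 97.5, so the calibration fits. Next I'll turn the tool to yaw 90 and move above the violet jar.

Request:
{"method": "send_rows", "body": {
  "motion": [
    {"rz": 0.302,"gripper": -1},
    {"rz": 0.302},
    {"rz": 0.302},
    {"rz": 0.302},
    {"rz": 0.302},
    {"rz": 0.302},
    {"rz": 0.302},
    {"tx": -0.05,"ty": 0.02},
    {"tx": -0.09,"ty": 0.026},
    {"tx": -0.09,"ty": 0.026},
    {"tx": -0.09,"ty": 0.026},
    {"tx": -0.09,"ty": 0.026}
  ],
  "grip_force": 20
}}

```text
invalid input at $.motion[0]: expected keys tx, ty, tz, rx, ry, rz, gripper
```

Request:
{"method": "send_rows", "body": {
  "motion": [
    {"tx": 0,"ty": 0,"tz": 0,"rx": 0,"ry": 0,"rz": 0.302,"gripper": -1},
    {"tx": 0,"ty": 0,"tz": 0,"rx": 0,"ry": 0,"rz": 0.302,"gripper": -1},
    {"tx": 0,"ty": 0,"tz": 0,"rx": 0,"ry": 0,"rz": 0.302,"gripper": -1},
    {"tx": 0,"ty": 0,"tz": 0,"rx": 0,"ry": 0,"rz": 0.302,"gripper": -1},
    {"tx": 0,"ty": 0,"tz": 0,"rx": 0,"ry": 0,"rz": 0.302,"gripper": -1},
    {"tx": 0,"ty": 0,"tz": 0,"rx": 0,"ry": 0,"rz": 0.302,"gripper": -1},
    {"tx": 0,"ty": 0,"tz": 0,"rx": 0,"ry": 0,"rz": 0.302,"gripper": -1},
    {"tx": -0.05,"ty": 0.02,"tz": 0,"rx": 0,"ry": 0,"rz": 0,"gripper": -1},
    {"tx": -0.09,"ty": 0.026,"tz": 0,"rx": 0,"ry": 0,"rz": 0,"gripper": -1},
    {"tx": -0.09,"ty": 0.026,"tz": 0,"rx": 0,"ry": 0,"rz": 0,"gripper": -1},
    {"tx": -0.09,"ty": 0.026,"tz": 0,"rx": 0,"ry": 0,"rz": 0,"gripper": -1},
    {"tx": -0.09,"ty": 0.026,"tz": 0,"rx": 0,"ry": 0,"rz": 0,"gripper": -1}
  ],
  "grip_force": 20
}}

```text
time_s: 1.65
ee_pos: [319.4, 307.7, 213.8]
ee_rot: [180.0, 0.0, 90.0]
force: [-0.2, 0.1, 0.2]
gripper_width: 91.6
gripper_force: 0.0
```

Request:
{"method": "send_rows", "body": {
  "motion": [
    {"tx": -0.084,"ty": 0.0232,"tz": 0,"rx": 0,"ry": 0,"rz": 0,"gripper": -1},
    {"tx": -0.084,"ty": 0.0232,"tz": 0,"rx": 0,"ry": 0,"rz": 0,"gripper": -1},
    {"tx": -0.084,"ty": 0.0232,"tz": 0,"rx": 0,"ry": 0,"rz": 0,"gripper": -1},
    {"tx": -0.084,"ty": 0.0232,"tz": 0,"rx": 0,"ry": 0,"rz": 0,"gripper": -1},
    {"tx": -0.084,"ty": 0.0232,"tz": 0,"rx": 0,"ry": 0,"rz": 0,"gripper": -1},
    {"tx": -0.084,"ty": 0.0232,"tz": 0,"rx": 0,"ry": 0,"rz": 0,"gripper": -1},
    {"tx": -0.084,"ty": 0.0232,"tz": 0,"rx": 0,"ry": 0,"rz": 0,"gripper": -1},
    {"tx": -0.084,"ty": 0.0232,"tz": 0,"rx": 0,"ry": 0,"rz": 0,"gripper": -1},
    {"tx": -0.084,"ty": 0.0232,"tz": 0,"rx": 0,"ry": 0,"rz": 0,"gripper": -1},
    {"tx": -0.084,"ty": 0.0232,"tz": 0,"rx": 0,"ry": 0,"rz": 0,"gripper": -1},
    {"tx": -0.084,"ty": 0.0232,"tz": 0,"rx": 0,"ry": 0,"rz": 0,"gripper": -1},
    {"tx": 0,"ty": 0,"tz": 0,"rx": 0,"ry": 0,"rz": 0,"gripper": -1}
  ]
}}

```text
time_s: 3.15
ee_pos: [447.4, -154.9, 213.5]
ee_rot: [-180.0, 0.0, 89.8]
force: [0.3, 0.3, -0.1]
gripper_width: 91.5
gripper_force: 0.0
```

```bash
cat > w.py <<'E'
import sys
from h import *
from scipy.spatial.transform import Rotation as Ro
st,f=grab("wrist"); save(f,sys.argv[1])
R=Ro.from_euler("xyz",st["ee_rot"],degrees=True).as_matrix(); T=np.eye(4);T[:3,:3]=R;T[:3,3]=st["ee_pos"]
M=np.linalg.inv(T@np.array(f["T_tool_cam"])); f["rvec"]=cv2.Rodrigues(M[:3,:3])[0]; f["tvec"]=M[:3,3]
print(np.array(st["ee_pos"]).round(1),np.linalg.inv(M)[:3,3].round(1))
hsv=cv2.cvtColor(f["frame"],cv2.COLOR_RGB2HSV)
m=((hsv[...,1]>120)&(hsv[...,2]>60)).astype(np.uint8); m=cv2.morphologyEx(m,cv2.MORPH_OPEN,np.ones((3,3)))
for z in map(float,sys.argv[2:]):
    n,l,s,c=cv2.connectedComponentsWithStats(m)
    for i in range(1,n):
        if s[i,4]>300: print(z,c[i].round(1),s[i,2:],hsv[int(c[i][1]),int(c[i][0])],pix2w(f,*c[i],z).round(1))
E
python3 w.py pics/w1.png 80
```

```text
[ 447.4 -154.9  213.5] [448.  -81.1 384.6]
80.0 [255.   21.1] [  43   45 1542] [170 192 161] [432.8 -17.8  80. ]
80.0 [445.1  46.2] [ 23  24 429] [106 187 154] [580.5 -36.1  80. ]
80.0 [515.4 152.8] [  65  153 3287] [ 14 189 140] [ 649.2 -119.1   80. ]
80.0 [276.1 194. ] [ 35  35 970] [136 139 117] [ 448.6 -154.    80. ]
80.0 [437.5 195.4] [  38   36 1078] [ 58 202 111] [ 588.  -155.7   80. ]
80.0 [273.  269.8] [ 37  18 536] [ 18 149  99] [ 445.6 -225.1   80. ]
80.0 [ 63.7 291.5] [ 34  63 917] [ 21 237  71] [ 250.9 -246.5   80. ]
80.0 [490.9 295.1] [ 21  63 534] [ 17 158  66] [ 648.5 -251.5   80. ]
80.0 [272.5 318.7] [ 34  17 459] [ 21 255 161] [ 444.8 -275.7   80. ]
80.0 [400.1 351.4] [ 299   23 4375] [ 19 176  74] [ 569.2 -312.2   80. ]
```

View pics/w1.png

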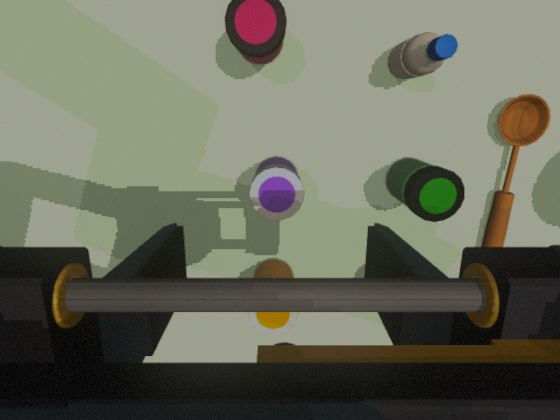

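The wrist view shows the violet silver lid at (276,194), between the fingers and 1 mm off. The wrist and top measurements agree within 1.5 mm, so I'll descend and grip.

Request:
{"method": "send_rows", "body": {
  "motion": [
    {"tx": 0,"ty": 0.002,"tz": 0.06,"rx": 0,"ry": 0,"rz": 0,"gripper": -1},
    {"tx": 0,"ty": 0,"tz": 0.08,"rx": 0,"ry": 0,"rz": 0,"gripper": -1},
    {"tx": 0,"ty": 0,"tz": 0.08,"rx": 0,"ry": 0,"rz": 0,"gripper": -1},
    {"tx": 0,"ty": 0,"tz": 0.08,"rx": 0,"ry": 0,"rz": 0,"gripper": -1},
    {"tx": 0,"ty": 0,"tz": 0.045,"rx": 0,"ry": 0,"rz": 0,"gripper": -1},
    {"tx": 0,"ty": 0,"tz": 0,"rx": 0,"ry": 0,"rz": 0,"gripper": -1},
    {"tx": 0,"ty": 0,"tz": 0,"rx": 0,"ry": 0,"rz": 0,"gripper": 1},
    {"tx": 0,"ty": 0,"tz": 0,"rx": 0,"ry": 0,"rz": 0,"gripper": 1},
    {"tx": 0,"ty": 0,"tz": 0,"rx": 0,"ry": 0,"rz": 0,"gripper": 1},
    {"tx": 0,"ty": 0,"tz": 0,"rx": 0,"ry": 0,"rz": 0,"gripper": 1},
    {"tx": 0,"ty": 0,"tz": 0,"rx": 0,"ry": 0,"rz": 0,"gripper": 1},
    {"tx": 0,"ty": 0,"tz": 0,"rx": 0,"ry": 0,"rz": 0,"gripper": 1}
  ],
  "grip_force": 20
}}

```text
time_s: 4.7
ee_pos: [448.1, -152.8, 41.7]
ee_rot: [180.0, 0.0, 90.0]
force: [0.1, 0.0, 1.7]
gripper_width: 47.5
gripper_force: 20.0
```

Request:
{"method": "send_rows", "body": {
  "motion": [
    {"tx": 0,"ty": 0,"tz": -0.05,"rx": 0,"ry": 0,"rz": 0,"gripper": 1},
    {"tx": 0,"ty": 0,"tz": -0.1,"rx": 0,"ry": 0,"rz": 0,"gripper": 1},
    {"tx": 0,"ty": 0,"tz": -0.1,"rx": 0,"ry": 0,"rz": 0,"gripper": 1},
    {"tx": 0.057,"ty": 0.0185,"tz": 0,"rx": 0,"ry": 0,"rz": 0,"gripper": 1},
    {"tx": 0.087,"ty": 0.0285,"tz": 0,"rx": 0,"ry": 0,"rz": 0,"gripper": 1},
    {"tx": 0.1,"ty": 0.0335,"tz": 0,"rx": 0,"ry": 0,"rz": 0,"gripper": 1},
    {"tx": 0.102,"ty": 0.0335,"tz": 0,"rx": 0,"ry": 0,"rz": 0,"gripper": 1},
    {"tx": 0.102,"ty": 0.0335,"tz": 0,"rx": 0,"ry": 0,"rz": 0,"gripper": 1},
    {"tx": 0.102,"ty": 0.0335,"tz": 0,"rx": 0,"ry": 0,"rz": 0,"gripper": 1},
    {"tx": 0.087,"ty": 0.0285,"tz": 0,"rx": 0,"ry": 0,"rz": 0,"gripper": 1},
    {"tx": 0.057,"ty": 0.0185,"tz": 0,"rx": 0,"ry": 0,"rz": 0,"gripper": 1},
    {"tx": 0,"ty": 0,"tz": 0,"rx": 0,"ry": 0,"rz": 0,"gripper": 1}
  ]
}}

```text
time_s: 6.2
ee_pos: [561.8, 196.2, 165.3]
ee_rot: [-179.9, 0.0, 90.2]
force: [0.5, -0.9, -1.3]
gripper_width: 47.6
gripper_force: 20.0
```

```bash
python3 w.py pics/w2.png 8
```

```text
[561.8 196.2 165.3] [562.2 270.  336.5]
8.0 [134.8  19.5] [111  14 729] [ 19 130 194] [445.7 339.1   8. ]
8.0 [207.3 127.3] [  245   239 40839] [ 20 123 193] [501.6 252.    8. ]
8.0 [499.  172.7] [  27   85 1275] [ 23 178 103] [767.  212.2   8. ]
8.0 [159.5 295.1] [ 22  65 792] [ 17 171  91] [446.1  86.6   8. ]
8.0 [275.  271.5] [ 59  15 647] [138 168 141] [562.2 112.9   8. ]
8.0 [390.7 295.5] [ 22  65 770] [20 70 66] [678.5  87.    8. ]
8.0 [275.2 320.3] [  69   21 1097] [137 162 120] [562.6  58.3   8. ]
8.0 [342.7 352.2] [ 370   24 6708] [ 18 149  84] [633.7  20.5   8. ]
```

View pics/w2.png

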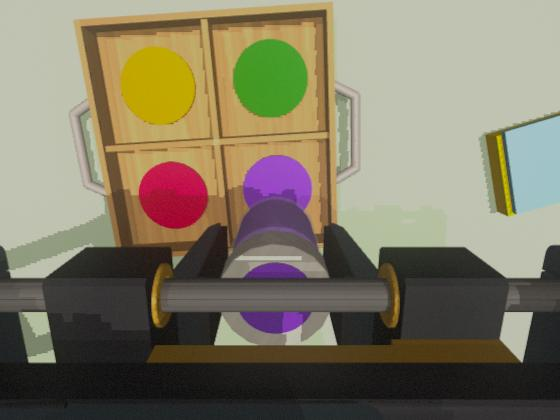

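```bash
cat >> w.py <<'E'
def fitc(lo,hi):
    mm=cv2.inRange(hsv,lo,hi); n,l,s,c=cv2.connectedComponentsWithStats(mm); i=1+np.argmax(s[1:,4]); return c[i],s[i]
if len(sys.argv)==2:
    for n,lo,hi in [("g",(50,150,60),(70,255,255)),("o",(22,200,100),(30,255,255)),("m",(165,180,80),(179,255,255))]:
        c,s=fitc(lo,hi); print(n,c.round(1),s[2:],pix2w(f,*c,8).round(1))
E
python3 w.py pics/w2.png
```

```text
[561.3 194.7 165.4] [561.9 268.7 336.5]
g [270.7  75.9] [  73   77 4420] [557.5 293.8   8. ]
o [157.9  83.5] [  75   78 4563] [460.3 287.5   8. ]
m [173.4 193.4] [  68   66 3517] [466.8 190.1   8. ]
```

Request:
{"method": "send_rows", "body": {
  "motion": [
    {"tx": 0.003,"ty": 0.002,"tz": 0.05,"rx": 0,"ry": 0,"rz": 0,"gripper": 1},
    {"tx": 0,"ty": 0,"tz": 0.07,"rx": 0,"ry": 0,"rz": 0,"gripper": 1},
    {"tx": 0,"ty": 0,"tz": 0.06,"rx": 0,"ry": 0,"rz": 0,"gripper": 1},
    {"tx": 0,"ty": 0,"tz": 0.03,"rx": 0,"ry": 0,"rz": 0,"gripper": 1},
    {"tx": 0,"ty": 0,"tz": 0.015,"rx": 0,"ry": 0,"rz": 0,"gripper": 1},
    {"tx": 0,"ty": 0,"tz": 0.007,"rx": 0,"ry": 0,"rz": 0,"gripper": 1},
    {"tx": 0,"ty": 0,"tz": 0.002,"rx": 0,"ry": 0,"rz": 0,"gripper": 1},
    {"tx": 0,"ty": 0,"tz": 0,"rx": 0,"ry": 0,"rz": 0,"gripper": 1}
  ]
}}

```text
time_s: 7.3
ee_pos: [563.3, 196.0, 50.2]
ee_rot: [179.9, -0.0, 90.0]
force: [-1.0, -0.2, -1.7]
gripper_width: 47.8
gripper_force: 20.0
```

Request:
{"method": "send_rows", "body": {
  "motion": [
    {"tx": 0,"ty": 0,"tz": 0.002,"rx": 0,"ry": 0,"rz": 0,"gripper": 1},
    {"tx": 0,"ty": 0,"tz": 0,"rx": 0,"ry": 0,"rz": 0,"gripper": 0},
    {"tx": 0,"ty": 0,"tz": 0,"rx": 0,"ry": 0,"rz": 0,"gripper": -1},
    {"tx": 0,"ty": 0,"tz": 0,"rx": 0,"ry": 0,"rz": 0,"gripper": -1},
    {"tx": 0,"ty": 0,"tz": 0,"rx": 0,"ry": 0,"rz": 0,"gripper": -1},
    {"tx": 0,"ty": 0,"tz": 0,"rx": 0,"ry": 0,"rz": 0,"gripper": -1},
    {"tx": 0,"ty": 0,"tz": -0.06,"rx": 0,"ry": 0,"rz": 0,"gripper": -1},
    {"tx": 0,"ty": 0,"tz": -0.11,"rx": 0,"ry": 0,"rz": 0,"gripper": -1},
    {"tx": 0,"ty": 0,"tz": -0.11,"rx": 0,"ry": 0,"rz": 0,"gripper": -1},
    {"tx": -0.06,"ty": -0.015,"tz": -0.022,"rx": 0,"ry": 0,"rz": 0,"gripper": -1},
    {"tx": -0.1,"ty": -0.025,"tz": 0,"rx": 0,"ry": 0,"rz": 0,"gripper": -1},
    {"tx": -0.1,"ty": -0.025,"tz": 0,"rx": 0,"ry": 0,"rz": 0,"gripper": -1}
  ]
}}

```text
time_s: 8.8
ee_pos: [530.0, 64.7, 199.7]
ee_rot: [180.0, 0.0, 90.1]
force: [1.1, -1.7, -0.8]
gripper_width: 91.0
gripper_force: 0.0
```

```bash
cat > t.py <<'E'
import sys
from m import *
save(f,sys.argv[1]); cv2.imwrite("pics/c_"+sys.argv[1][5:],cv2.cvtColor(cv2.resize(f["frame"][165:290,140:490],None,fx=2.2,fy=2.2),cv2.COLOR_RGB2BGR))
E
python3 t.py pics/t1.png | head -1; ls pics
```

```text
jm [417.1 187.4] [ 13  12 125] [ 579.6 -266.4   80. ]
c_t1.png
crop.png
scene0.png
t1.png
top0.png
w1.png
w2.png
```

View pics/c_t1.png

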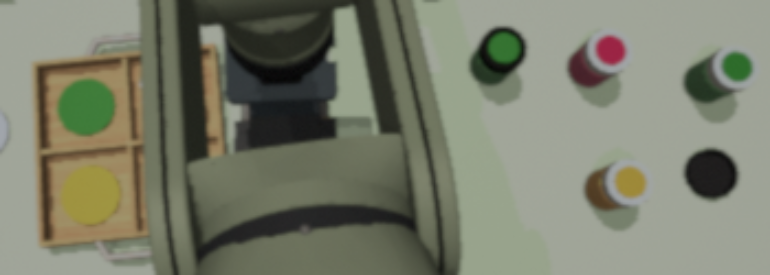

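The arm hides the violet cell for now; the other jars are untouched. Next is the orange jar.

Request:
{"method": "send_rows", "body": {
  "motion": [
    {"tx": -0.09,"ty": -0.0225,"tz": 0,"rx": 0,"ry": 0,"rz": 0,"gripper": -1},
    {"tx": -0.09,"ty": -0.0225,"tz": 0,"rx": 0,"ry": 0,"rz": 0,"gripper": -1},
    {"tx": -0.09,"ty": -0.0225,"tz": 0,"rx": 0,"ry": 0,"rz": 0,"gripper": -1},
    {"tx": -0.09,"ty": -0.0225,"tz": 0,"rx": 0,"ry": 0,"rz": 0,"gripper": -1},
    {"tx": -0.09,"ty": -0.0225,"tz": 0,"rx": 0,"ry": 0,"rz": 0,"gripper": -1},
    {"tx": -0.09,"ty": -0.0225,"tz": 0,"rx": 0,"ry": 0,"rz": 0,"gripper": -1},
    {"tx": -0.09,"ty": -0.0225,"tz": 0,"rx": 0,"ry": 0,"rz": 0,"gripper": -1},
    {"tx": -0.0436,"ty": -0.014,"tz": 0,"rx": 0,"ry": 0,"rz": 0,"gripper": -1},
    {"tx": 0,"ty": 0,"tz": 0.03,"rx": 0,"ry": 0,"rz": 0,"gripper": -1}
  ]
}}

```text
time_s: 9.98
ee_pos: [445.0, -272.6, 184.7]
ee_rot: [179.9, 0.1, 89.8]
force: [0.4, 0.3, -1.3]
gripper_width: 91.0
gripper_force: 0.0
```

```bash
python3 w.py pics/w3.png 80
```

```text
[ 445.  -272.6  184.7] [ 445.2 -198.6  355.8]
80.0 [537.1 116.8] [  47  165 2577] [ 14 191 123] [ 640.  -206.7   80. ]
80.0 [477.   42.3] [  47   50 1801] [ 55 231 118] [ 588.1 -155.5   80. ]
80.0 [448.5 193.7] [  40   39 1243] [172 213 163] [ 581.3 -265.1   80. ]
80.0 [274.2 200.6] [  41   40 1254] [ 17 219 140] [ 444.9 -270.2   80. ]
80.0 [ 63.6 288.1] [ 34  63 798] [ 19 190  75] [ 268.2 -345.4   80. ]
80.0 [490.3 293.8] [ 25  63 537] [ 19 196  65] [ 627.4 -352.1   80. ]
80.0 [383.7 351.2] [ 288   23 3458] [ 19 170  72] [ 541.4 -408.1   80. ]
```

Request:
{"method": "send_rows", "body": {
  "motion": [
    {"tx": 0.001,"ty": 0,"tz": 0.06,"rx": 0,"ry": 0,"rz": 0,"gripper": -1},
    {"tx": 0,"ty": 0,"tz": 0.09,"rx": 0,"ry": 0,"rz": 0,"gripper": -1},
    {"tx": 0,"ty": 0,"tz": 0.08,"rx": 0,"ry": 0,"rz": 0,"gripper": -1},
    {"tx": 0,"ty": 0,"tz": 0.056,"rx": 0,"ry": 0,"rz": 0,"gripper": -1},
    {"tx": 0,"ty": 0,"tz": 0,"rx": 0,"ry": 0,"rz": 0,"gripper": -1},
    {"tx": 0,"ty": 0,"tz": 0,"rx": 0,"ry": 0,"rz": 0,"gripper": 1},
    {"tx": 0,"ty": 0,"tz": 0,"rx": 0,"ry": 0,"rz": 0,"gripper": 1},
    {"tx": 0,"ty": 0,"tz": 0,"rx": 0,"ry": 0,"rz": 0,"gripper": 1},
    {"tx": 0,"ty": 0,"tz": 0,"rx": 0,"ry": 0,"rz": 0,"gripper": 1},
    {"tx": 0,"ty": 0,"tz": 0,"rx": 0,"ry": 0,"rz": 0,"gripper": 1},
    {"tx": 0,"ty": 0,"tz": 0,"rx": 0,"ry": 0,"rz": 0,"gripper": 1}
  ]
}}

```text
time_s: 11.4
ee_pos: [444.8, -270.6, 41.7]
ee_rot: [180.0, 0.0, 90.0]
force: [-0.1, 0.4, 3.0]
gripper_width: 47.3
gripper_force: 20.0
```

Request:
{"method": "send_rows", "body": {
  "motion": [
    {"tx": 0,"ty": 0,"tz": -0.05,"rx": 0,"ry": 0,"rz": 0,"gripper": 1},
    {"tx": 0,"ty": 0,"tz": -0.1,"rx": 0,"ry": 0,"rz": 0,"gripper": 1},
    {"tx": 0,"ty": 0,"tz": -0.1,"rx": 0,"ry": 0,"rz": 0,"gripper": 1},
    {"tx": 0.056,"ty": 0.0025,"tz": 0,"rx": 0,"ry": 0,"rz": 0,"gripper": 1},
    {"tx": 0.1,"ty": 0.0025,"tz": 0,"rx": 0,"ry": 0,"rz": 0,"gripper": 1},
    {"tx": 0.1,"ty": 0.0025,"tz": 0,"rx": 0,"ry": 0,"rz": 0,"gripper": 1},
    {"tx": 0.1,"ty": 0.0025,"tz": 0,"rx": 0,"ry": 0,"rz": 0,"gripper": 1},
    {"tx": 0.1,"ty": 0.0025,"tz": 0,"rx": 0,"ry": 0,"rz": 0,"gripper": 1},
    {"tx": 0.1,"ty": 0.0025,"tz": 0,"rx": 0,"ry": 0,"rz": 0,"gripper": 1},
    {"tx": 0.1,"ty": 0.0025,"tz": 0,"rx": 0,"ry": 0,"rz": 0,"gripper": 1},
    {"tx": 0.1,"ty": 0.0025,"tz": 0,"rx": 0,"ry": 0,"rz": 0,"gripper": 1},
    {"tx": 0.1,"ty": 0.0025,"tz": 0,"rx": 0,"ry": 0,"rz": 0,"gripper": 1}
  ]
}}

```text
time_s: 12.9
ee_pos: [455.5, 159.0, 166.2]
ee_rot: [-180.0, 0.0, 90.0]
force: [0.4, -0.1, -0.9]
gripper_width: 47.6
gripper_force: 20.0
```

```bash
python3 w.py pics/w4.png 88
```

```text
[455.5 159.  166.2] [455.9 232.8 337.3]
88.0 [338.2  91.6] [  256   221 39510] [ 17 145  93] [497.2 242.4  88. ]
88.0 [431.6 163.9] [  46   45 1607] [139 157 196] [564.  194.7  88. ]
88.0 [274.7 216.3] [  79   44 2026] [ 17 164 123] [455.6 156.8  88. ]
88.0 [275.1 270.1] [  69   20 1049] [ 18 255 184] [455.9 114.7  88. ]
88.0 [159.4 295. ] [ 23  65 789] [ 20 199  86] [367.6  93.9  88. ]
88.0 [390.7 295.4] [ 22  65 771] [19 72 74] [544.1  93.8  88. ]
88.0 [275.1 318.8] [ 64  18 852] [ 17 255 161] [455.9  73.4  88. ]
88.0 [341.6 352.1] [ 370   24 6825] [ 20 190  82] [509.   43.4  88. ]
```

View pics/w4.png

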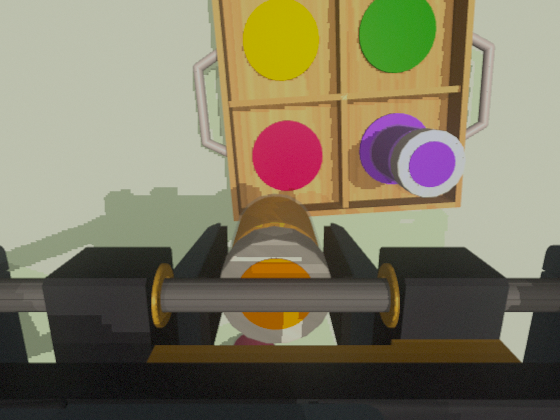

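The violet jar stands upright on its coaster: its sticker is at (432,164), which gives (564.0,194.7). The orange jar is held straight. Next I'll move over the orange coaster, at (281,40) in this view.

Request:
{"method": "send_rows", "body": {
  "motion": [
    {"tx": 0.1,"ty": 0.0025,"tz": 0,"rx": 0,"ry": 0,"rz": 0,"gripper": 1},
    {"tx": 0.1,"ty": 0.0025,"tz": 0,"rx": 0,"ry": 0,"rz": 0,"gripper": 1},
    {"tx": 0.057,"ty": 0.0025,"tz": 0,"rx": 0,"ry": 0,"rz": 0,"gripper": 1},
    {"tx": 0,"ty": 0,"tz": 0,"rx": 0,"ry": 0,"rz": 0,"gripper": 1},
    {"tx": 0,"ty": 0,"tz": 0.05,"rx": 0,"ry": 0,"rz": 0,"gripper": 1},
    {"tx": 0,"ty": 0,"tz": 0.07,"rx": 0,"ry": 0,"rz": 0,"gripper": 1},
    {"tx": 0,"ty": 0,"tz": 0.06,"rx": 0,"ry": 0,"rz": 0,"gripper": 1},
    {"tx": 0,"ty": 0,"tz": 0.03,"rx": 0,"ry": 0,"rz": 0,"gripper": 1},
    {"tx": 0,"ty": 0,"tz": 0.015,"rx": 0,"ry": 0,"rz": 0,"gripper": 1},
    {"tx": 0,"ty": 0,"tz": 0.007,"rx": 0,"ry": 0,"rz": 0,"gripper": 1},
    {"tx": 0,"ty": 0,"tz": 0.002,"rx": 0,"ry": 0,"rz": 0,"gripper": 1},
    {"tx": 0,"ty": 0,"tz": 0.002,"rx": 0,"ry": 0,"rz": 0,"gripper": 1}
  ]
}}

```text
time_s: 14.45
ee_pos: [460.1, 286.4, 49.7]
ee_rot: [179.9, -0.1, 90.0]
force: [-1.7, -1.9, 8.9]
gripper_width: 47.5
gripper_force: 20.0
```

Request:
{"method": "send_rows", "body": {
  "motion": [
    {"tx": 0,"ty": 0,"tz": 0,"rx": 0,"ry": 0,"rz": 0,"gripper": 0},
    {"tx": 0,"ty": 0,"tz": 0,"rx": 0,"ry": 0,"rz": 0,"gripper": -1},
    {"tx": 0,"ty": 0,"tz": 0,"rx": 0,"ry": 0,"rz": 0,"gripper": -1},
    {"tx": 0,"ty": 0,"tz": 0,"rx": 0,"ry": 0,"rz": 0,"gripper": -1},
    {"tx": 0,"ty": 0,"tz": 0,"rx": 0,"ry": 0,"rz": 0,"gripper": -1},
    {"tx": 0,"ty": 0,"tz": -0.06,"rx": 0,"ry": 0,"rz": 0,"gripper": -1},
    {"tx": 0,"ty": 0,"tz": -0.11,"rx": 0,"ry": 0,"rz": 0,"gripper": -1},
    {"tx": 0,"ty": 0,"tz": -0.11,"rx": 0,"ry": 0,"rz": 0,"gripper": -1},
    {"tx": -0.05,"ty": 0.01,"tz": -0.022,"rx": 0,"ry": 0,"rz": 0,"gripper": -1},
    {"tx": -0.1,"ty": 0.022,"tz": 0,"rx": 0,"ry": 0,"rz": 0,"gripper": -1},
    {"tx": -0.1,"ty": 0.022,"tz": 0,"rx": 0,"ry": 0,"rz": 0,"gripper": -1},
    {"tx": -0.1,"ty": 0.022,"tz": 0,"rx": 0,"ry": 0,"rz": 0,"gripper": -1}
  ]
}}

```text
time_s: 15.95
ee_pos: [497.8, 109.5, 199.5]
ee_rot: [180.0, -0.0, 90.0]
force: [1.6, 0.5, 0.0]
gripper_width: 91.0
gripper_force: 0.0
```

Request:
{"method": "send_rows", "body": {
  "motion": [
    {"tx": -0.1,"ty": 0.022,"tz": 0,"rx": 0,"ry": 0,"rz": 0,"gripper": -1},
    {"tx": -0.1,"ty": 0.022,"tz": 0,"rx": 0,"ry": 0,"rz": 0,"gripper": -1},
    {"tx": -0.1,"ty": 0.022,"tz": 0,"rx": 0,"ry": 0,"rz": 0,"gripper": -1},
    {"tx": -0.1,"ty": 0.022,"tz": 0,"rx": 0,"ry": 0,"rz": 0,"gripper": -1},
    {"tx": -0.1,"ty": 0.022,"tz": 0,"rx": 0,"ry": 0,"rz": 0,"gripper": -1},
    {"tx": -0.1,"ty": 0.022,"tz": 0,"rx": 0,"ry": 0,"rz": 0,"gripper": -1},
    {"tx": -0.1,"ty": 0.022,"tz": 0,"rx": 0,"ry": 0,"rz": 0,"gripper": -1},
    {"tx": -0.054,"ty": 0.012,"tz": 0,"rx": 0,"ry": 0,"rz": 0,"gripper": -1},
    {"tx": 0,"ty": 0,"tz": 0.03,"rx": 0,"ry": 0,"rz": 0,"gripper": -1}
  ]
}}

```text
time_s: 17.08
ee_pos: [581.4, -268.1, 184.4]
ee_rot: [179.9, 0.1, 89.9]
force: [-0.9, 1.0, -0.7]
gripper_width: 91.1
gripper_force: 0.0
```

```bash
python3 w.py pics/w5.png 80; python3 t.py pics/t2.png
```

```text
[ 581.4 -268.1  184.4] [ 581.5 -194.1  355.5]
80.0 [393.3  95.2] [  62  187 3077] [ 15 181 135] [ 668.2 -186.5   80. ]
80.0 [283.1  49.8] [  46   49 1774] [ 55 172 129] [ 587.9 -155.6   80. ]
80.0 [274.1 200.1] [  39   39 1221] [178 182 118] [ 581.2 -265.2   80. ]
80.0 [ 63.8 289.1] [ 35  63 848] [ 18 169  59] [ 404.7 -341.7   80. ]
80.0 [490.6 295.3] [ 21  63 560] [ 21 214  62] [ 763.9 -348.8   80. ]
80.0 [309.  350.2] [ 177   36 3121] [ 18 141  67] [ 611.6 -402.    80. ]
jm [417.1 187.3] [ 13  13 128] [ 579.9 -266.4   80. ]
jv [279.5 209.5] [   560    420 235200] [540.5  46.8  80. ]
jo [279.5 209.5] [   560    420 235200] [540.5  46.8  80. ]
jg [279.5 209.5] [   560    420 235200] [540.5  46.8  80. ]
bm [311.8 257.4] [ 17  17 226] [431.1 -19.8  80. ]
bg [368.7 186.3] [ 17  16 208] [ 586.4 -157.1   80. ]
cm [221.7 249. ] [ 26  26 519] [464.8 187.8   8. ]
cv [279.5 209.5] [   560    420 235200] [555.4  46.8   8. ]
co [279.5 209.5] [   560    420 235200] [555.4  46.8   8. ]
cg [178.8 213.3] [ 25  24 469] [555.3 291.    8. ]
```

View pics/c_t2.png

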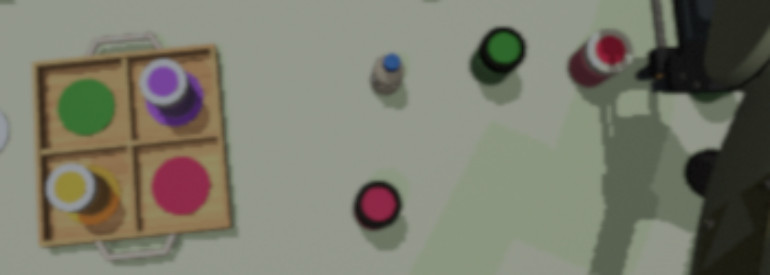

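The violet and orange jars stand upright on their coasters, and the black-lidded jars have not moved. I'm aligned with the magenta silver-lidded jar, so I'll descend and grip.

Request:
{"method": "send_rows", "body": {
  "motion": [
    {"tx": 0,"ty": 0,"tz": 0.06,"rx": 0,"ry": 0,"rz": 0,"gripper": -1},
    {"tx": 0,"ty": 0,"tz": 0.09,"rx": 0,"ry": 0,"rz": 0,"gripper": -1},
    {"tx": 0,"ty": 0,"tz": 0.08,"rx": 0,"ry": 0,"rz": 0,"gripper": -1},
    {"tx": 0,"ty": 0,"tz": 0.056,"rx": 0,"ry": 0,"rz": 0,"gripper": -1},
    {"tx": 0,"ty": 0,"tz": 0,"rx": 0,"ry": 0,"rz": 0,"gripper": -1},
    {"tx": 0,"ty": 0,"tz": 0,"rx": 0,"ry": 0,"rz": 0,"gripper": 1},
    {"tx": 0,"ty": 0,"tz": 0,"rx": 0,"ry": 0,"rz": 0,"gripper": 1},
    {"tx": 0,"ty": 0,"tz": 0,"rx": 0,"ry": 0,"rz": 0,"gripper": 1},
    {"tx": 0,"ty": 0,"tz": 0,"rx": 0,"ry": 0,"rz": 0,"gripper": 1},
    {"tx": 0,"ty": 0,"tz": 0,"rx": 0,"ry": 0,"rz": 0,"gripper": 1},
    {"tx": 0,"ty": 0,"tz": 0,"rx": 0,"ry": 0,"rz": 0,"gripper": 1}
  ]
}}

```text
time_s: 18.55
ee_pos: [580.8, -266.1, 41.7]
ee_rot: [180.0, 0.0, 90.0]
force: [0.6, -0.9, 1.1]
gripper_width: 47.3
gripper_force: 20.0
```

Request:
{"method": "send_rows", "body": {
  "motion": [
    {"tx": 0,"ty": 0,"tz": -0.05,"rx": 0,"ry": 0,"rz": 0,"gripper": 1},
    {"tx": 0,"ty": 0,"tz": -0.1,"rx": 0,"ry": 0,"rz": 0,"gripper": 1},
    {"tx": 0,"ty": 0,"tz": -0.1,"rx": 0,"ry": 0,"rz": 0,"gripper": 1},
    {"tx": 0.055,"ty": -0.0145,"tz": 0,"rx": 0,"ry": 0,"rz": 0,"gripper": 1},
    {"tx": 0.1,"ty": -0.025,"tz": 0,"rx": 0,"ry": 0,"rz": 0,"gripper": 1},
    {"tx": 0.1,"ty": -0.025,"tz": 0,"rx": 0,"ry": 0,"rz": 0,"gripper": 1},
    {"tx": 0.1,"ty": -0.025,"tz": 0,"rx": 0,"ry": 0,"rz": 0,"gripper": 1},
    {"tx": 0.1,"ty": -0.025,"tz": 0,"rx": 0,"ry": 0,"rz": 0,"gripper": 1},
    {"tx": 0.1,"ty": -0.025,"tz": 0,"rx": 0,"ry": 0,"rz": 0,"gripper": 1},
    {"tx": 0.1,"ty": -0.025,"tz": 0,"rx": 0,"ry": 0,"rz": 0,"gripper": 1},
    {"tx": 0.1,"ty": -0.025,"tz": 0,"rx": 0,"ry": 0,"rz": 0,"gripper": 1},
    {"tx": 0.1,"ty": -0.025,"tz": 0,"rx": 0,"ry": 0,"rz": 0,"gripper": 1}
  ]
}}

```text
time_s: 20.05
ee_pos: [472.6, 162.9, 166.2]
ee_rot: [-180.0, 0.0, 90.0]
force: [0.7, 1.0, -1.0]
gripper_width: 47.7
gripper_force: 20.0
```

Request:
{"method": "send_rows", "body": {
  "motion": [
    {"tx": 0.055,"ty": -0.0145,"tz": 0,"rx": 0,"ry": 0,"rz": 0,"gripper": 1},
    {"tx": 0,"ty": 0,"tz": 0,"rx": 0,"ry": 0,"rz": 0,"gripper": 1},
    {"tx": 0,"ty": 0,"tz": 0.05,"rx": 0,"ry": 0,"rz": 0,"gripper": 1},
    {"tx": 0,"ty": 0,"tz": 0.07,"rx": 0,"ry": 0,"rz": 0,"gripper": 1},
    {"tx": 0,"ty": 0,"tz": 0.06,"rx": 0,"ry": 0,"rz": 0,"gripper": 1},
    {"tx": 0,"ty": 0,"tz": 0.03,"rx": 0,"ry": 0,"rz": 0,"gripper": 1},
    {"tx": 0,"ty": 0,"tz": 0.015,"rx": 0,"ry": 0,"rz": 0,"gripper": 1},
    {"tx": 0,"ty": 0,"tz": 0.007,"rx": 0,"ry": 0,"rz": 0,"gripper": 1},
    {"tx": 0,"ty": 0,"tz": 0.002,"rx": 0,"ry": 0,"rz": 0,"gripper": 1},
    {"tx": 0,"ty": 0,"tz": 0.001,"rx": 0,"ry": 0,"rz": 0,"gripper": 1}
  ]
}}

```text
time_s: 21.3
ee_pos: [466.7, 189.2, 49.7]
ee_rot: [179.9, -0.0, 90.0]
force: [-0.7, -1.4, 3.8]
gripper_width: 47.6
gripper_force: 20.0
```

Request:
{"method": "send_rows", "body": {
  "motion": [
    {"tx": 0,"ty": 0,"tz": 0,"rx": 0,"ry": 0,"rz": 0,"gripper": 0},
    {"tx": 0,"ty": 0,"tz": 0,"rx": 0,"ry": 0,"rz": 0,"gripper": -1},
    {"tx": 0,"ty": 0,"tz": 0,"rx": 0,"ry": 0,"rz": 0,"gripper": -1},
    {"tx": 0,"ty": 0,"tz": 0,"rx": 0,"ry": 0,"rz": 0,"gripper": -1},
    {"tx": 0,"ty": 0,"tz": 0,"rx": 0,"ry": 0,"rz": 0,"gripper": -1},
    {"tx": 0,"ty": 0,"tz": -0.06,"rx": 0,"ry": 0,"rz": 0,"gripper": -1},
    {"tx": 0,"ty": 0,"tz": -0.11,"rx": 0,"ry": 0,"rz": 0,"gripper": -1},
    {"tx": 0,"ty": 0,"tz": -0.11,"rx": 0,"ry": 0,"rz": 0,"gripper": -1},
    {"tx": -0.05,"ty": 0.008,"tz": -0.022,"rx": 0,"ry": 0,"rz": 0,"gripper": -1},
    {"tx": -0.1,"ty": 0.016,"tz": 0,"rx": 0,"ry": 0,"rz": 0,"gripper": -1},
    {"tx": -0.1,"ty": 0.016,"tz": 0,"rx": 0,"ry": 0,"rz": 0,"gripper": -1},
    {"tx": -0.1,"ty": 0.016,"tz": 0,"rx": 0,"ry": 0,"rz": 0,"gripper": -1}
  ]
}}

```text
time_s: 22.8
ee_pos: [494.2, 12.6, 200.1]
ee_rot: [180.0, -0.0, 90.0]
force: [0.4, 0.7, 0.6]
gripper_width: 90.9
gripper_force: 0.0
```

Request:
{"method": "send_rows", "body": {
  "motion": [
    {"tx": -0.1,"ty": 0.016,"tz": 0,"rx": 0,"ry": 0,"rz": 0,"gripper": -1},
    {"tx": -0.1,"ty": 0.016,"tz": 0,"rx": 0,"ry": 0,"rz": 0,"gripper": -1},
    {"tx": -0.1,"ty": 0.016,"tz": 0,"rx": 0,"ry": 0,"rz": 0,"gripper": -1},
    {"tx": -0.1,"ty": 0.016,"tz": 0,"rx": 0,"ry": 0,"rz": 0,"gripper": -1},
    {"tx": -0.1,"ty": 0.016,"tz": 0,"rx": 0,"ry": 0,"rz": 0,"gripper": -1},
    {"tx": -0.1,"ty": 0.016,"tz": 0,"rx": 0,"ry": 0,"rz": 0,"gripper": -1},
    {"tx": -0.1,"ty": 0.016,"tz": 0,"rx": 0,"ry": 0,"rz": 0,"gripper": -1},
    {"tx": -0.06,"ty": 0.008,"tz": 0,"rx": 0,"ry": 0,"rz": 0,"gripper": -1},
    {"tx": -0.054,"ty": 0.008,"tz": 0,"rx": 0,"ry": 0,"rz": 0,"gripper": -1},
    {"tx": 0,"ty": 0,"tz": 0.03,"rx": 0,"ry": 0,"rz": 0,"gripper": -1},
    {"tx": 0,"ty": 0,"tz": 0,"rx": 0,"ry": 0,"rz": 0,"gripper": -1}
  ]
}}

```text
time_s: 24.18
ee_pos: [557.0, -391.4, 182.5]
ee_rot: [-179.8, -0.2, 90.0]
force: [-0.1, 0.6, -1.2]
gripper_width: 91.4
gripper_force: 0.0
```

```bash
python3 w.py pics/w6.png 80
```

```text
[ 557.  -391.4  182.5] [ 558.  -318.3  353.9]
80.0 [423.7  23.6] [  29   49 1086] [ 14 182 133] [ 659.4 -261.9   80. ]
80.0 [277.2 206.5] [  39   38 1187] [ 55 146  75] [ 558.7 -392.7   80. ]
80.0 [ 63.1 287.9] [ 33  63 670] [ 19 190  74] [ 380.3 -463.4   80. ]
80.0 [491.3 295.1] [ 21  63 484] [ 17 161  68] [ 737.5 -469.1   80. ]
80.0 [520.2 344.9] [ 79  13 613] [ 18 181  69] [ 769.7 -516.8   80. ]
80.0 [332.8 353.2] [ 162   17 2240] [ 18 135  66] [ 607.6 -525.7   80. ]
```

View pics/w6.png

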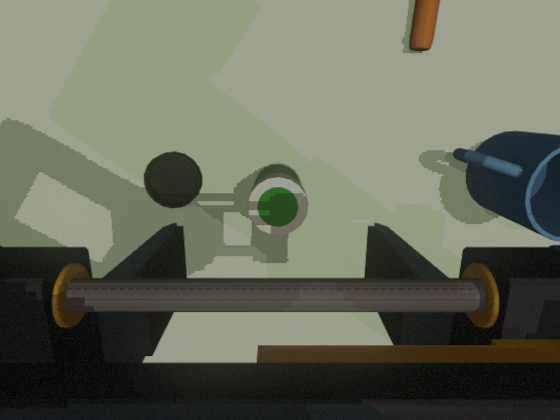

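The green jar with the silver lid is at (277,207), centred between the fingers. The mug and the black disc are clear, so I'll grip it.

Request:
{"method": "send_rows", "body": {
  "motion": [
    {"tx": 0,"ty": 0,"tz": 0.06,"rx": 0,"ry": 0,"rz": 0,"gripper": -1},
    {"tx": 0,"ty": 0,"tz": 0.09,"rx": 0,"ry": 0,"rz": 0,"gripper": -1},
    {"tx": 0,"ty": 0,"tz": 0.08,"rx": 0,"ry": 0,"rz": 0,"gripper": -1},
    {"tx": 0,"ty": 0,"tz": 0.057,"rx": 0,"ry": 0,"rz": 0,"gripper": -1},
    {"tx": 0,"ty": 0,"tz": 0,"rx": 0,"ry": 0,"rz": 0,"gripper": -1},
    {"tx": 0,"ty": 0,"tz": 0,"rx": 0,"ry": 0,"rz": 0,"gripper": 1},
    {"tx": 0,"ty": 0,"tz": 0,"rx": 0,"ry": 0,"rz": 0,"gripper": 1},
    {"tx": 0,"ty": 0,"tz": 0,"rx": 0,"ry": 0,"rz": 0,"gripper": 1},
    {"tx": 0,"ty": 0,"tz": 0,"rx": 0,"ry": 0,"rz": 0,"gripper": 1},
    {"tx": 0,"ty": 0,"tz": 0,"rx": 0,"ry": 0,"rz": 0,"gripper": 1},
    {"tx": 0,"ty": 0,"tz": 0,"rx": 0,"ry": 0,"rz": 0,"gripper": 1}
  ]
}}

```text
time_s: 25.6
ee_pos: [558.3, -393.1, 41.7]
ee_rot: [180.0, 0.0, 90.0]
force: [0.3, -0.3, 2.5]
gripper_width: 47.5
gripper_force: 20.0
```

Request:
{"method": "send_rows", "body": {
  "motion": [
    {"tx": 0,"ty": 0,"tz": -0.05,"rx": 0,"ry": 0,"rz": 0,"gripper": 1},
    {"tx": 0,"ty": 0,"tz": -0.11,"rx": 0,"ry": 0,"rz": 0,"gripper": 1},
    {"tx": 0,"ty": 0,"tz": -0.11,"rx": 0,"ry": 0,"rz": 0,"gripper": 1},
    {"tx": 0.056,"ty": -0.003,"tz": 0,"rx": 0,"ry": 0,"rz": 0,"gripper": 1},
    {"tx": 0.1,"ty": 0,"tz": 0,"rx": 0,"ry": 0,"rz": 0,"gripper": 1},
    {"tx": 0.1,"ty": 0,"tz": 0,"rx": 0,"ry": 0,"rz": 0,"gripper": 1},
    {"tx": 0.1,"ty": 0,"tz": 0,"rx": 0,"ry": 0,"rz": 0,"gripper": 1},
    {"tx": 0.1,"ty": 0,"tz": 0,"rx": 0,"ry": 0,"rz": 0,"gripper": 1},
    {"tx": 0.1,"ty": 0,"tz": 0,"rx": 0,"ry": 0,"rz": 0,"gripper": 1},
    {"tx": 0.1,"ty": 0,"tz": 0,"rx": 0,"ry": 0,"rz": 0,"gripper": 1},
    {"tx": 0.1,"ty": 0,"tz": 0,"rx": 0,"ry": 0,"rz": 0,"gripper": 1},
    {"tx": 0.1,"ty": 0,"tz": 0,"rx": 0,"ry": 0,"rz": 0,"gripper": 1}
  ]
}}

```text
time_s: 27.1
ee_pos: [556.2, 36.6, 176.1]
ee_rot: [-180.0, -0.0, 90.0]
force: [0.9, -0.2, -0.9]
gripper_width: 47.6
gripper_force: 20.0
```

Request:
{"method": "send_rows", "body": {
  "motion": [
    {"tx": 0.1,"ty": 0,"tz": 0,"rx": 0,"ry": 0,"rz": 0,"gripper": 1},
    {"tx": 0.1,"ty": 0,"tz": 0,"rx": 0,"ry": 0,"rz": 0,"gripper": 1},
    {"tx": 0.1,"ty": 0,"tz": 0,"rx": 0,"ry": 0,"rz": 0,"gripper": 1},
    {"tx": 0.1,"ty": 0,"tz": 0,"rx": 0,"ry": 0,"rz": 0,"gripper": 1},
    {"tx": 0.06,"ty": 0,"tz": 0,"rx": 0,"ry": 0,"rz": 0,"gripper": 1},
    {"tx": 0.055,"ty": 0,"tz": 0,"rx": 0,"ry": 0,"rz": 0,"gripper": 1},
    {"tx": 0,"ty": 0,"tz": 0,"rx": 0,"ry": 0,"rz": 0,"gripper": 1},
    {"tx": 0,"ty": 0,"tz": 0.05,"rx": 0,"ry": 0,"rz": 0,"gripper": 1},
    {"tx": 0,"ty": 0,"tz": 0.07,"rx": 0,"ry": 0,"rz": 0,"gripper": 1},
    {"tx": 0,"ty": 0,"tz": 0.07,"rx": 0,"ry": 0,"rz": 0,"gripper": 1},
    {"tx": 0,"ty": 0,"tz": 0.04,"rx": 0,"ry": 0,"rz": 0,"gripper": 1}
  ]
}}

```text
time_s: 28.48
ee_pos: [555.5, 290.6, 59.3]
ee_rot: [-179.8, 0.1, 90.0]
force: [0.1, 0.0, -0.1]
gripper_width: 47.6
gripper_force: 20.0
```

Request:
{"method": "send_rows", "body": {
  "motion": [
    {"tx": 0,"ty": 0,"tz": 0.015,"rx": 0,"ry": 0,"rz": 0,"gripper": 1},
    {"tx": 0,"ty": 0,"tz": 0.007,"rx": 0,"ry": 0,"rz": 0,"gripper": 1},
    {"tx": 0,"ty": 0,"tz": 0.002,"rx": 0,"ry": 0,"rz": 0,"gripper": 1},
    {"tx": 0,"ty": 0,"tz": 0.001,"rx": 0,"ry": 0,"rz": 0,"gripper": 1},
    {"tx": 0,"ty": 0,"tz": 0,"rx": 0,"ry": 0,"rz": 0,"gripper": 1}
  ]
}}

```text
time_s: 29.1
ee_pos: [557.1, 292.7, 49.8]
ee_rot: [179.9, -0.0, 90.0]
force: [0.4, -0.4, 0.5]
gripper_width: 48.0
gripper_force: 20.0
```

Now I'll release, rise and move clear of the top view.

Request:
{"method": "send_rows", "body": {
  "motion": [
    {"tx": 0,"ty": 0,"tz": 0.001,"rx": 0,"ry": 0,"rz": 0,"gripper": 1},
    {"tx": 0,"ty": 0,"tz": 0,"rx": 0,"ry": 0,"rz": 0,"gripper": 0},
    {"tx": 0,"ty": 0,"tz": 0,"rx": 0,"ry": 0,"rz": 0,"gripper": -1},
    {"tx": 0,"ty": 0,"tz": 0,"rx": 0,"ry": 0,"rz": 0,"gripper": -1},
    {"tx": 0,"ty": 0,"tz": 0,"rx": 0,"ry": 0,"rz": 0,"gripper": -1},
    {"tx": 0,"ty": 0,"tz": 0,"rx": 0,"ry": 0,"rz": 0,"gripper": -1},
    {"tx": 0,"ty": 0,"tz": -0.06,"rx": 0,"ry": 0,"rz": 0,"gripper": -1},
    {"tx": 0,"ty": 0,"tz": -0.11,"rx": 0,"ry": 0,"rz": 0,"gripper": -1},
    {"tx": 0,"ty": 0,"tz": -0.11,"rx": 0,"ry": 0,"rz": 0,"gripper": -1},
    {"tx": -0.05,"ty": -0.02,"tz": -0.03,"rx": 0,"ry": 0,"rz": 0,"gripper": -1},
    {"tx": -0.1,"ty": -0.03,"tz": 0,"rx": 0,"ry": 0,"rz": 0,"gripper": -1},
    {"tx": -0.1,"ty": -0.03,"tz": 0,"rx": 0,"ry": 0,"rz": 0,"gripper": -1}
  ]
}}

```text
time_s: 30.6
ee_pos: [516.1, 166.4, 203.6]
ee_rot: [180.0, 0.0, 90.1]
force: [0.9, -0.1, 1.1]
gripper_width: 91.4
gripper_force: 0.0
```

Request:
{"method": "send_rows", "body": {
  "motion": [
    {"tx": -0.1,"ty": -0.02,"tz": 0,"rx": 0,"ry": 0,"rz": 0,"gripper": -1},
    {"tx": -0.1,"ty": -0.02,"tz": 0,"rx": 0,"ry": 0,"rz": 0,"gripper": -1},
    {"tx": -0.1,"ty": -0.02,"tz": 0,"rx": 0,"ry": 0,"rz": 0,"gripper": -1},
    {"tx": -0.1,"ty": -0.02,"tz": 0,"rx": 0,"ry": 0,"rz": 0,"gripper": -1},
    {"tx": -0.1,"ty": -0.02,"tz": 0,"rx": 0,"ry": 0,"rz": 0,"gripper": -1},
    {"tx": -0.1,"ty": -0.02,"tz": 0,"rx": 0,"ry": 0,"rz": 0,"gripper": -1},
    {"tx": -0.1,"ty": -0.02,"tz": 0,"rx": 0,"ry": 0,"rz": 0,"gripper": -1},
    {"tx": -0.1,"ty": -0.02,"tz": 0,"rx": 0,"ry": 0,"rz": 0,"gripper": -1},
    {"tx": -0.1,"ty": 0,"tz": 0,"rx": 0,"ry": 0,"rz": 0,"gripper": -1},
    {"tx": 0,"ty": 0,"tz": 0,"rx": 0,"ry": 0,"rz": 0,"gripper": -1}
  ]
}}

```text
time_s: 31.85
ee_pos: [436.4, -285.3, 203.2]
ee_rot: [180.0, 0.0, 89.8]
force: [0.3, 0.9, -0.5]
gripper_width: 91.1
gripper_force: 0.0
```

```bash
python3 - <<'E'
from h import *
import m
f=m.f; m_=m
for n,z0,(x,y) in [("v",88,(562.8,195)),("o",88,(459.5,286)),("m",88,(466,189)),("g",88,(556.5,292.5))]:
    R=cv2.projectPoints(np.array([[x,y,88.]]),np.array(f["rvec"],float),np.array(f["tvec"],float),np.array([[210/np.tan(np.radians(f["vertical_fov"])/2),0,f["cx"]],[0,210/np.tan(np.radians(f["vertical_fov"])/2),f["cy"]],[0,0,1]]),None)[0].ravel()
    c,s=m.blob(int(R[0]),int(R[1]),8); print(n,R.round(1),c.round(1),s,pix2w(f,*c,88).round(1))
cv2.imwrite("pics/c_t3.png",cv2.cvtColor(cv2.resize(f["frame"][165:290,140:490],None,fx=2.2,fy=2.2),cv2.COLOR_RGB2BGR))
E
```

```text
jm [279.5 209.5] [   560    420 235200] [540.5  46.8  80. ]
jv [279.5 209.5] [   560    420 235200] [540.5  46.8  80. ]
jo [279.5 209.5] [   560    420 235200] [540.5  46.8  80. ]
jg [279.5 209.5] [   560    420 235200] [540.5  46.8  80. ]
bm [311.8 257.4] [ 18  17 227] [431.1 -19.8  80. ]
bg [368.8 186.4] [ 17  16 209] [ 586.3 -157.3   80. ]
cm [279.5 209.5] [   560    420 235067] [555.4  46.8   8. ]
cv [279.5 209.5] [   560    420 235200] [555.4  46.8   8. ]
co [279.5 209.5] [   560    420 235200] [555.4  46.8   8. ]
cg [279.5 209.5] [   560    420 235164] [555.4  46.8   8. ]
v [212.7 201.5] [213.6 201.6] [ 12  12 120] [562.4 193.   88. ]
o [170.9 249.4] [171.3 249.6] [ 13  13 131] [458.9 285.1  88. ]
m [215.5 244.7] [215.8 244.8] [ 13  13 137] [465.7 188.4  88. ]
g [168.8 205.9] [169.4 206.2] [ 12  12 111] [555.7 291.1  88. ]
```

View pics/c_t3.png

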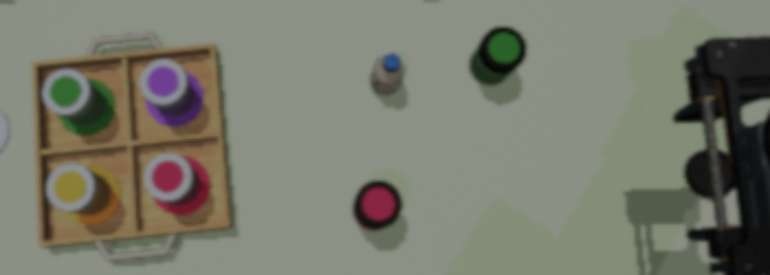

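All four jars measure within about 1 mm of their coaster centres in the same camera, and the black-lidded jars have not moved.

```bash
python3 -c "
from workcell import env; print(env.job_done())"
```

```text
the job is handed in; nothing more can be done
None
```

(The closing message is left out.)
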